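# Set up a transformer bushing for its side-load test

### The job

Get the brown bushing ready for its side-load test: push its flat copper terminal round until it points straight along the red arrow at the push rod, then swing the clamp lever fully over towards the bushing, then slide the yellow push-rod carriage all the way home so that its red pad meets the end of the terminal. Last, stand the brass weight upright on the sprung pan, centred in the pan's black ring; set it down gently and let go. Leave the bushing, lever and carriage as set, and do not disturb the orange-topped cap, the tape roll or the spanner.

Things in the scene. Friction and masses are not known exactly. Their poses are not given: they have to be found in the camera images.
- rig: fixed dark steel bedplate, 240 x 380 x 12 mm (x, y, z of its own frame), origin at the centre of its underside on the bench. In its frame: turntable axis at (30, 100) mm; the red arrow (and a red stripe on the rail) runs along -y from that axis; sprung pan at (-65, -110) mm; clamp lever at (-80, 100) mm
- turntable_axis (a point): point on the bushing's vertical turning axis, 140 mm above the bench; axes parallel to the rig's
- bushing (a joint): turning of the bushing about the vertical axis, rad, grows anticlockwise seen from above; 0 = terminal points exactly along the rig's -y, down the red arrow at the push rod. Stiff: stays where it is left (0.25 N m friction). Starts between 0.7 and 1.5. The bushing is brown porcelain up to 50 mm in radius, with a brass cap 22 mm in radius; its top is 159 mm above the bench
- terminal_tip (a point): middle of the free end of the flat copper terminal: a horizontal bar 12 mm thick standing on edge, 30 mm high (125 to 155 mm above the bench), reaching 100 mm from the turning axis; this point is 140 mm above the bench
- clamp (a joint): clamp lever on a grey block, steel arm 80 mm long with a red ball, rad: 0 = leaning away from the bushing (rig -x, free), 1.0 = fully over towards the bushing (rig +x, clamped); stays where it is left
- clamp_tip (a point): centre of the red ball, 26 mm across, at the tip of the clamp lever's arm: 80 mm from the lever's pivot, which lies 34 mm above the bench; 104 mm above the bench when free or clamped, 114 mm midway
- pushrod (a joint): travel of the push-rod carriage along the rig's +y, m: 0 = fully back, 0.060 = home, pad against the end of the terminal; about 2 N of friction. Starts between 0 and 0.02
- pushrod_back (a point): middle of the back face (rig -y side) of the yellow carriage's upright column, 24 x 24 mm across, 154 mm above the bench; the column's top is 174 mm above the bench. The rod and red pad stick out 50 mm on the other side
- pan: round aluminium pan 96 mm across and 6 mm thick on a spring, with a black ring 64 mm across painted round its middle; origin at the centre of its underside, 60 mm above the bench when empty (top face 66 mm); sinks about 9 mm under the weight, 14 mm at most
- weight: brass check weight, 0.8 kg, 72 mm high: body 56 mm across and 34 mm high, neck, and at the top a round grip knob 28 mm across from 50 to 72 mm above its base; origin at the centre of its underside, z up
- tapcap: bystander: black round cap with an orange top, 74 mm across, 60 mm high, origin under its centre
- tape: bystander: black tape roll lying flat, 90 mm across, 22 mm high, origin under its centre
- wrench: bystander: steel spanner 200 mm long lying flat along its x, origin under its middle
There are look-alikes about, which are no part of the job. Of the things that look like the weight, take the one that is farthest to the robot's right at the start.

How it is judged:
On the way, in this order (a step that is already met when the one before it is completed fails the run):
1. the terminal points along the red arrow (within 0.07 rad) (value of joint bushing between -0.07 and 0.07 rad), for 0.3 s.
2. the clamp lever is fully over (above 0.85 rad) with the terminal still on the arrow (all of step 1 and value of joint clamp above 0.85 rad), for 0.2 s.
3. the push-rod carriage is home (beyond 56 mm) (value of joint pushrod above 0.056 m), for 0.2 s.
4. the brass weight bears on the pan (contact force between weight and pan above 5 N), for 0.2 s.
At the end, for the whole second after the job is handed in: terminal within 0.07 rad of the red arrow, clamp lever beyond 0.85 rad, carriage beyond 56 mm, brass weight standing upright (within 0.1 rad) and at rest on the pan with its centre within 10 mm of the pan's centre (all of step 2 and value of joint pushrod above 0.056 m and contact force between weight and pan above 5 N and horizontal distance between weight and pan below 0.01 m and angle between weight's own z axis and vertical below 0.1 rad and linear speed of weight below 0.02 m/s); the robot touches nothing.
It fails at once if the weight is dropped or slammed on the pan (the pan is driven faster than 0.5 m/s) (linear speed of pan above 0.5 m/s).
It fails at once if the orange-topped cap is moved more than 30 mm (distance of tapcap from where it was at the start of the episode above 0.03 m).
It fails at once if the tape roll is moved more than 30 mm (distance of tape from where it was at the start of the episode above 0.03 m).
It fails at once if the spanner is moved more than 30 mm (distance of wrench from where it was at the start of the episode above 0.03 m).
It also fails if it takes over 67 s, if anything falls off the work surface, if the arm or the gripper's body presses on something with over 40 N, if the wrist force passes 120 N, or if a joint passes its speed limit or range.

### The arm

A 6-joint arm with a two-finger parallel gripper is mounted at the origin on the work surface. World frame = base frame: x ahead of the robot, y to its left, z up, the work surface at z = 0. Lengths are in m, angles in rad, forces in N, time in s.
With the tool pointing down it reaches from about 0.275 to 0.85 m from the base axis. Payload 19 kg.
Tool frame: the origin (TCP) lies midway between the tips of the shut fingers; the grasp point (between the pads) lies 19 mm behind it; z points along the fingers, y is the line along which they close (so a half turn about z gives the same grasp; the last joint's range is limited). The gripper opens to 85 mm and grips with 20 to 120 N. Pads are 22 mm wide; open, the fingers measure 114 mm over their backs; the gripper's body (76 mm by 85 mm) begins 54 mm behind the grasp point. The pads swing forward as they close: fully open they stand 13 mm farther back than shut.
Start: joints at [-0.134, 0.15, 1.437, -0, 1.554, -0.134], TCP at [0.575, -0, 0.231] pointing down, gripper open.
Joint ranges: [-2.8, 2.8], [-0.68, 2.1], [0.12, 2.68], [-1.39, 4.53], [0.16, 2.79], [-2.81, 2.81]. Speed limits (rad/s): [1.89, 1.89, 2.22, 3.01, 3.01, 3.01].

### API

Orientations are given as a rotation vector (axis times angle).
In Python, from bench import manip, read_camera, camera_params, ticket gives the robot as it stands.
- The arm moves only by the tool step_arm, never from a script. Its argument "series" is one flat list of numbers, 7 for each row, row after row: the turn, a rotation vector about the world's x, y, z scaled (see below), then the shift along the world's x, y, z scaled (see below), then the closure, from -1 (fully open) to 1 (shut). In form: [rx, ry, rz, dx, dy, dz, gripper, rx, ry, rz, dx, dy, dz, gripper, ...]. A call has exactly 5 rows; each row is the pose to reach, as a shift and turn from the pose commanded when the call began; what a row does not reach only later rows make up. The controller multiplies each number of a shift by 0.12 m and each number of a turn by 30 degrees. A row lasts 1/12 s, in which the tool goes at most 41.7 mm and 7.16 degrees, less where a joint would pass 70% of its speed; a pose out of reach is approached as far as the arm can. A call with a number of a shift or a turn outside -1 to 1 is refused whole. A call with a gripper value outside its range is refused whole. The fingers move at their own pace and stop on an object; "force" is the grip in N (left out, the last holds). Time passes only in rows, so rows that repeat a pose let the fingers close, or fill a call up. It gives the time, the measured TCP pose, the force, the opening and the grip force at its end, in the units of the state.
- manip.sense(): the state, without advancing time (a new reading comes with each control period).
- read_camera(name): name is "scene" or "side" or "wrist"; returns (picture, depth): 384x512x3 uint8, blue, green, red; 384x512 float32, m along the optical axis (not along the pixel's ray), 0 where there is no reading.
- camera_params(name): a dict with "fov_y" (degrees; the focal length in pixels is half the picture's height over the tangent of half this angle, whatever the lens; pixels are square), "cx", "cy" (the principal point, pixels), "position" and "attitude" of the camera in the world. Camera axes: x right, y down, z forward; pixel columns grow to the right and rows downward; lengths in m; the calibration is good to about 2 mm. A picture is of the moment at which its call begins: read the wrist's pose just before it. camera_params takes no time and is no camera call; for the wrist camera it gives the pose at the moment of the call.
- ticket.hand_in(): hands the job in; it is judged then, once.
The state is a dict: "time": time; "q": joint angles; "joint_vel": joint speeds; "tau": joint torques, N m; "ee_pos": TCP position; "tool_rot": TCP orientation; "force": force on the tool from outside, world axes, zero at the start; "wrist_torque": the same for the moment, N m; "grip_width": finger opening in m; "grip_force": force on a finger pad.
Only numpy, scipy, OpenCV 4.12 (cv2) and the standard library are available. Lean on these libraries where they do the work, as an engineer would, in place of code of your own. Each camera call takes 0.05 s, during which the arm holds its last target. There are 200 camera calls.

## Working session

There is one attempt and no reset: what is moved stays moved. The work goes in short steps, Python scripts to look and compute and a tool call to move; the robot and the scene stay as the last step left them, time stands still between calls to the robot, and variables do not carry over. Pictures are saved under pics/ and viewed, at most 10 in all, crops included, and the job is handed in when it is done.

Besides the shell and the picture viewer there is one more tool, called after "Call:" by a JSON object that holds its "op" and its "data". step_arm: Moves the arm, as the interface text tells. Shifts and turns lie within -1 to 1; 1 stands for 0.12 m of shift or 30 degrees of turn. Its arguments: {"type":"object","properties":{"series":{"type":"array","items":{"type":"number","minimum":-1,"maximum":1}},"force":{"type":"number"}},"required":["series"]}

```bash
ls; mkdir -p pics
cat > h.py <<'E'
import numpy as np,cv2
from scipy.spatial.transform import Rotation as R
from bench import manip,read_camera,camera_params,ticket
def grab(n):
    p=camera_params(n); im,d=read_camera(n); np.savez(f'{n}.npz',im=im,d=d,p=np.array(p,dtype=object)); return im,d,p
def load(n):
    z=np.load(f'{n}.npz',allow_pickle=True); return z['im'],z['d'],z['p'].item()
def rot(a):
    a=np.array(a,float)
    if a.shape==(3,3): return a
    return R.from_rotvec(a).as_matrix() if a.size==3 else R.from_quat(a).as_matrix()
def cloud(d,p):
    f=d.shape[0]/2/np.tan(np.radians(p['fov_y'])/2)
    v,u=np.mgrid[:d.shape[0],:d.shape[1]]
    c=np.stack([(u-p['cx'])/f*d,(v-p['cy'])/f*d,d],-1)
    return c@rot(p['attitude']).T+np.array(p['position'])
E
python3 - <<'E'
from h import *
for n in ['scene','side']:
    im,d,p=grab(n); print(p); cv2.imwrite(f'pics/{n}0.png',im)
print(manip.sense())
E
```

```text
pics
{'fov_y': 55.38292867434649, 'cx': 251.49326189980715, 'cy': 191.8250604483833, 'position': array([0.96094842, 0.27189993, 0.92744337]), 'attitude': array([-1.40757584, -2.40953949,  0.65611655])}
{'fov_y': 48.211767473521974, 'cx': 253.52046976840936, 'cy': 196.39197201461906, 'position': array([-0.05169413, -0.79497605,  0.69720439]), 'attitude': array([-2.01302194,  0.63294451, -0.37297288])}
{'time': 0.1, 'q': array([-1.33992517e-01,  1.50957919e-01,  1.43792171e+00,  2.38731004e-05,
        1.55378862e+00, -1.33989214e-01]), 'joint_vel': array([-1.61038583e-03,  3.94992744e-04, -1.60575014e-03,  3.92686676e-05,
        1.10282495e-03,  4.92381125e-04]), 'tau': array([ 4.39465453e-03, -7.14378047e+01, -5.71798074e+01, -8.77157845e-05,
        7.01135112e-03, -1.30998615e-04]), 'ee_pos': array([5.74798325e-01, 1.94568204e-05, 2.30745868e-01]), 'tool_rot': array([-2.22083044e+00, -2.22082217e+00,  9.94285997e-04]), 'force': array([ 0.28952218,  0.13600126, -0.00627426]), 'wrist_torque': array([ 0.00346621, -0.03534192,  0.01346389]), 'grip_force': 0.0, 'grip_width': 0.08528853296019157}
```

View pics/scene0.png

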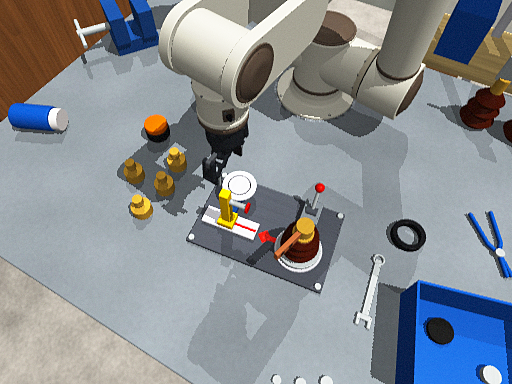

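View pics/side0.png

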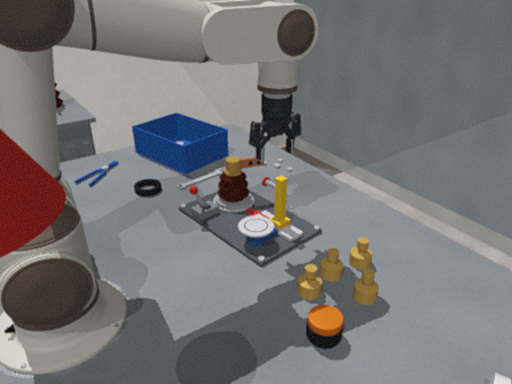

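The scene view shows four brass weights at left (134,170), (176,158), (164,182), (141,206), with the orange cap at (156,127). The rig is at the centre: pan (239,186), yellow column (227,208), bushing (303,235) with its terminal end near (278,256), and lever ball (320,187). The tape is at (407,235) and the spanner at (370,290).

Run:
```python
from h import *
from scipy.optimize import least_squares
im,d,p=load('scene'); P=cloud(d,p)
hsv=cv2.cvtColor(im,cv2.COLOR_BGR2HSV); H,S,V=cv2.split(hsv); z=P[...,2]
v,u=np.mgrid[:384,:512]
def box(u0,u1,v0,v1): return (u>=u0)&(u<=u1)&(v>=v0)&(v<=v1)&(d>0)
# weights: knob tops
for (a,b) in [(134,170),(176,158),(164,182),(141,206)]:
    m=box(a-16,a+16,b-18,b+16)&(S>90)&(z>0.015)
    Q=P[m]; t=Q[(Q[:,2]>Q[:,2].max()-.006)]
    print('weight',a,b,m.sum(),'max z',Q[:,2].max().round(4),'top',t.mean(0).round(4),len(t), 'all',((Q.max(0)+Q.min(0))/2).round(3), (Q.max(0)-Q.min(0)).round(3))
# plate
m=box(180,350,170,300)&(z>0.006)&(z<0.018)&(V<120)&(S<90)
Q=P[m]; print('plate',m.sum(),Q[:,2].mean()); r=cv2.minAreaRect(Q[:,:2].astype(np.float32)); print(r)
# pan
m=box(215,265,165,205)&(z>0.058)&(z<0.075)&(S<60); Q=P[m]; print('pan',m.sum(),((Q.max(0)+Q.min(0))/2).round(4),Q.mean(0).round(4))
# column
m=box(212,240,180,235)&(S>150)&(H>18)&(H<35)&(z>0.165);Q=P[m]; print('col top',m.sum(),((Q.max(0)+Q.min(0))/2).round(4),Q.mean(0).round(4),Q[:,2].max())
# cap
m=box(285,320,210,250)&(z>0.153);Q=P[m]; print('cap',m.sum(),((Q.max(0)+Q.min(0))/2).round(4),Q.mean(0),Q[:,2].max())
# terminal
m=box(265,320,215,270)&(z>0.145)&(z<0.157);Q=P[m]; print('term',m.sum()); 
for w in Q[::max(1,len(Q)//25)]: print(w.round(3))
m=box(312,328,180,194)&((H<8)|(H>172))&(S>150);Q=P[m]; print('ball',m.sum(),Q.mean(0).round(4),Q.min(0),Q.max(0))
m=box(140,172,110,142)&(z>.055)&(S>120);Q=P[m];print('tapcap',Q.mean(0))
m=box(385,430,215,255)&(z>.012)&(V<90);Q=P[m];print('tape',Q.mean(0))
m=box(350,390,250,330)&(z>.004)&(z<.03);Q=P[m];print('wrench',Q.min(0),Q.max(0))
m=box(225,300,200,260)&((H<8)|(H>172))&(S>150);Q=P[m]
for k in (Q[:,2]<.03,Q[:,2]>.1): print('red',k.sum(),Q[k].mean(0).round(4),Q[k].min(0).round(3),Q[k].max(0).round(3))
```

```text
weight 134 170 336 max z 0.0737 top [ 0.6001 -0.3233  0.071 ] 59 all [ 0.6   -0.324  0.044] [0.055 0.057 0.059]
weight 176 158 338 max z 0.0739 top [ 0.5237 -0.2332  0.0707] 73 all [ 0.524 -0.268  0.044] [0.131 0.117 0.059]
weight 164 182 396 max z 0.0745 top [ 0.5912 -0.2199  0.0711] 62 all [ 0.566 -0.222  0.045] [0.104 0.057 0.06 ]
weight 141 206 373 max z 0.0736 top [ 0.6846 -0.2305  0.0705] 73 all [ 0.664 -0.23   0.044] [0.095 0.055 0.058]
plate 5739 0.010503277835791896
((0.5580136179924011, 0.10203027725219727), (0.24153533577919006, 0.3803054988384247), 6.897475242614746)
pan 754 [ 0.5059 -0.0149  0.0647] [ 0.506  -0.0129  0.0648]
col top 93 [0.6018 0.0025 0.1705] [0.6028 0.0028 0.1716] 0.17526420542765353
cap 318 [0.6012 0.205  0.157 ] [0.58527956 0.20266924 0.15662254] 0.1609848952359072
term 317
[0.56  0.19  0.156]
[0.575 0.184 0.155]
[0.559 0.218 0.156]
[0.586 0.187 0.157]
[0.574 0.212 0.156]
[0.587 0.2   0.157]
[0.58  0.216 0.155]
[0.597 0.193 0.152]
[0.599 0.196 0.153]
[0.604 0.191 0.152]
[0.588 0.222 0.155]
[0.596 0.208 0.149]
[0.608 0.198 0.155]
[0.613 0.193 0.153]
[0.611 0.2   0.152]
[0.623 0.19  0.153]
[0.621 0.197 0.152]
[0.633 0.187 0.152]
[0.628 0.196 0.147]
[0.644 0.183 0.155]
[0.644 0.188 0.154]
[0.656 0.176 0.153]
[0.656 0.181 0.154]
[0.656 0.186 0.154]
[0.668 0.172 0.15 ]
[0.668 0.18  0.154]
[0.671 0.182 0.152]
ball 71 [0.4342 0.1882 0.1095] [ 0.37637215  0.17579512 -0.00182693] [0.44343532 0.19914936 0.11826137]
tapcap [ 0.43824831 -0.35755013  0.05833453]
tape [0.39303231 0.44976562 0.01926197]
wrench [0.47887462 0.38845543 0.00400611] [0.67705994 0.44208028 0.01058445]
red 174 [0.5891 0.1006 0.0143] [0.568 0.024 0.008] [0.606 0.141 0.026]
red 168 [0.5954 0.155  0.1168] [0.55  0.057 0.1  ] [0.645 0.218 0.154]
```

```bash
cat >> h.py <<'E'
YAW=np.radians(6.9); RC=np.array([.558,.102])
RM=np.array([[np.cos(YAW),-np.sin(YAW)],[np.sin(YAW),np.cos(YAW)]])
def w(x,y): return RC+RM@np.array([x,y])/1000
AX=w(30,100)
def term(n):
    im,d,p=load(n); P=cloud(d,p).reshape(-1,3); ok=(d.reshape(-1)>0)
    r=np.hypot(*(P[:,:2]-AX).T); hsv=cv2.cvtColor(im,cv2.COLOR_BGR2HSV).reshape(-1,3)
    k=ok&(r>.03)&(r<.11)&(P[:,2]>.149)&(P[:,2]<.162)&(hsv[:,1]>60)
    Q=P[k]; 
    m=Q[:,:2].mean(0); 
    vx,vy,x0,y0=cv2.fitLine(Q[:,:2].astype(np.float32),cv2.DIST_HUBER,0,.001,.001).ravel()
    if np.dot([vx,vy],m-AX)<0: vx,vy=-vx,-vy
    off=(x0-AX[0])*-vy+(y0-AX[1])*vx
    a1=np.arctan2(vy,vx); a2=np.arctan2(*(m-AX)[::-1])
    print(n,'term n',k.sum(),'line deg',np.degrees(a1),'centroid deg',np.degrees(a2),'off',off,'joint(centroid)',a2+np.pi/2-YAW,'joint(line)',a1+np.pi/2-YAW,'rmax',r[k].max())
E
python3 - <<'E'
from h import *
print(AX,w(-65,-110),w(-80,100)); term('scene'); term('side')
E
```

```text
[0.57576904 0.20487984] [ 0.50668583 -0.0150122 ] [0.46656573 0.19166479]
scene term n 154 line deg -16.278034 centroid deg -15.621710084330386 off 0.0007522911518255439 joint(centroid) 1.1777183326437215 joint(line) 1.1662633512153575 rmax 0.09998469337317867
side term n 33 line deg -17.381998 centroid deg -20.07609292875828 off -0.0027752385295039747 joint(centroid) 1.0999746858641044 joint(line) 1.1469955537452647 rmax 0.06929496749230357
```

Call:
{"op": "step_arm", "data": {"series": [0,0,0.164,0.12,0.3,0,-1,0,0,0.329,0.24,0.6,0,-1,0,0,0.493,0.36,0.9,0,-1,0,0,0.658,0.5,1,0,-1,0,0,0.822,0.61,1,0,-1]}}

```text
time: 0.52
ee_pos: [0.6486, 0.1234, 0.2307]
tool_rot: [-1.685, -2.65, -0.0]
force: [-0.6, 0.1, 0.7]
grip_width: 0.0854
grip_force: 0.0
```

Call:
{"op": "step_arm", "data": {"series": [0,0,0.164,0,0.2,0,-1,0,0,0.329,0,0.4,0,-1,0,0,0.493,0,0.53,0,-1,0,0,0.658,0,0.53,-0.1,-1,0,0,0.822,0,0.53,-0.2,-1]}}

```text
time: 0.93
ee_pos: [0.6482, 0.1848, 0.207]
tool_rot: [1.083, 2.949, 0.0]
force: [-0.1, 0.0, -0.0]
grip_width: 0.085
grip_force: 0.0
```

Call:
{"op": "step_arm", "data": {"series": [0,0,0.2,0,0,-0.15,-1,0,0,0.4,0,0,-0.3,-1,0,0,0.6,0,0,-0.45,-1,0,0,0.822,0,0,-0.6,-1,0,0,0.822,0,0,-0.7,-1]}}

```text
time: 1.35
ee_pos: [0.6475, 0.1835, 0.121]
tool_rot: [-0.428, -3.11, 0.001]
force: [-0.4, 0.5, -1.2]
grip_width: 0.0857
grip_force: 0.0
```

Call:
{"op": "step_arm", "data": {"force": 30, "series": [0,0,0,0,0,0,1,0,0,0,0,0,0,1,0,0,0,0,0,0,1,0,0,0,0,0,0,1,0,0,0,0,0,0,1]}}

```text
time: 1.77
ee_pos: [0.6486, 0.1837, 0.1244]
tool_rot: [0.439, 3.109, 0.001]
force: [0.1, 0.6, 0.5]
grip_width: 0.0255
grip_force: 0.0
```

Run:
```python
from h import *
s=manip.sense(); print({k:s[k] for k in('ee_pos','force','grip_width','grip_force')})
print(rot(s['tool_rot']).round(3))
```

```text
{'ee_pos': array([0.64856495, 0.18366436, 0.1243799 ]), 'force': array([0.10623613, 0.57068345, 0.4631502 ]), 'grip_width': 0.02549573249666213, 'grip_force': 0.0}
[[-0.961  0.277  0.001]
 [ 0.277  0.961  0.   ]
 [-0.001  0.001 -1.   ]]
```

Call:
{"op": "step_arm", "data": {"series": [0,0,0,0,0,0,1,0,0,0,0,0,0,1,0,0,0,0,0,0,1,0,0,0,0,0,0,1,0,0,0,0,0,0,1]}}

```text
time: 2.18
ee_pos: [0.6486, 0.1839, 0.1241]
tool_rot: [0.438, 3.109, 0.001]
force: [0.3, 3.2, 4.7]
grip_width: 0.0115
grip_force: 30.7
```

Run:
```python
from h import *
s=manip.sense(); print(s['ee_pos'],s['grip_width'],s['grip_force'],s['force'])
T=rot(s['tool_rot']); a0=np.degrees(np.arctan2(-T[1,0],-T[0,0])); print('bar ang',a0)
v=s['ee_pos'][:2]-AX; tot=-83.1-a0; print(tot)
def rv(a): a=np.radians(a); return np.array([[np.cos(a),-np.sin(a)],[np.sin(a),np.cos(a)]])@v
for c in range(3):
    b=tot*c/3; L=[]
    for i in range(1,6):
        t=tot/3*i/5; dlt=(rv(b+t)-rv(b))/.12; L+=[0,0,round(t/30,3),*dlt.round(3),0,1]
    print([float(x) for x in L])
```

```text
[0.64855937 0.18386911 0.12413884] 0.011528049391919386 30.72954386472702 [0.28093386 3.17080057 4.66610604]
bar ang -16.04408254845813
-67.05591745154186
[0.0, 0.0, -0.149, -0.015, -0.047, 0.0, 1.0, 0.0, 0.0, -0.298, -0.035, -0.092, 0.0, 1.0, 0.0, 0.0, -0.447, -0.057, -0.136, 0.0, 1.0, 0.0, 0.0, -0.596, -0.083, -0.178, 0.0, 1.0, 0.0, 0.0, -0.745, -0.112, -0.218, 0.0, 1.0]
[0.0, 0.0, -0.149, -0.032, -0.037, 0.0, 1.0, 0.0, 0.0, -0.298, -0.067, -0.072, 0.0, 1.0, 0.0, 0.0, -0.447, -0.105, -0.104, 0.0, 1.0, 0.0, 0.0, -0.596, -0.144, -0.133, 0.0, 1.0, 0.0, 0.0, -0.745, -0.186, -0.159, 0.0, 1.0]
[0.0, 0.0, -0.149, -0.044, -0.022, 0.0, 1.0, 0.0, 0.0, -0.298, -0.089, -0.041, 0.0, 1.0, 0.0, 0.0, -0.447, -0.136, -0.056, 0.0, 1.0, 0.0, 0.0, -0.596, -0.184, -0.068, 0.0, 1.0, 0.0, 0.0, -0.745, -0.233, -0.076, 0.0, 1.0]
```

Terminal gripped (11.5 mm). Now following the arc.

Call:
{"op": "step_arm", "data": {"series": [0,0,-0.149,-0.015,-0.047,0,1,0,0,-0.298,-0.035,-0.092,0,1,0,0,-0.447,-0.057,-0.136,0,1,0,0,-0.596,-0.083,-0.178,0,1,0,0,-0.745,-0.112,-0.218,0,1]}}

```text
time: 2.6
ee_pos: [0.6349, 0.1581, 0.1241]
tool_rot: [1.038, 2.965, 0.003]
force: [-1.3, 8.9, 7.6]
grip_width: 0.0117
grip_force: 29.4
```

Call:
{"op": "step_arm", "data": {"series": [0,0,-0.149,-0.032,-0.037,0,1,0,0,-0.298,-0.067,-0.072,0,1,0,0,-0.447,-0.105,-0.104,0,1,0,0,-0.596,-0.144,-0.133,0,1,0,0,-0.745,-0.186,-0.159,0,1]}}

```text
time: 3.02
ee_pos: [0.6123, 0.1392, 0.1241]
tool_rot: [1.593, 2.708, 0.003]
force: [-1.5, 11.2, 7.2]
grip_width: 0.0115
grip_force: 29.3
```

Call:
{"op": "step_arm", "data": {"series": [0,0,-0.149,-0.044,-0.022,0,1,0,0,-0.298,-0.089,-0.041,0,1,0,0,-0.447,-0.136,-0.056,0,1,0,0,-0.596,-0.184,-0.068,0,1,0,0,-0.745,-0.233,-0.076,0,1]}}

```text
time: 3.43
ee_pos: [0.5844, 0.1301, 0.1241]
tool_rot: [-2.087, -2.348, -0.003]
force: [0.6, 9.3, 5.7]
grip_width: 0.0114
grip_force: 29.3
```

Run:
```python
from h import *
for n in('scene','side'):
    grab(n); term(n)
s=manip.sense(); print(s['ee_pos'],s['grip_width'],s['force']); T=rot(s['tool_rot']); print(np.degrees(np.arctan2(-T[1,0],-T[0,0])), 'pos ang',np.degrees(np.arctan2(*(s['ee_pos'][:2]-AX)[::-1])))
```

```text
scene term n 77 line deg -81.8598 centroid deg -82.11981673845061 off 0.00029121122743807227 joint(centroid) 0.017107425186973668 joint(line) 0.02164543606185415 rmax 0.09868891471182066
side term n 32 line deg -13.439817 centroid deg -87.86282740242726 off -0.08219408848890898 joint(centroid) -0.08312701987656451 joint(line) 1.2157995793952892 rmax 0.10224877512286056
[0.58391853 0.1300841  0.12410615] 0.011361125685704628 [-2.31815641  8.73625946  4.59549734]
-83.26407807330025 pos ang -83.78177664430778
```

Call:
{"op": "step_arm", "data": {"series": [0,0,0,0,0,0,-0.2,0,0,0,0,0,0,-0.2,0,0,0,0,0,0,-0.2,0,0,0,0,0,0.3,-0.2,0,0,0,0,0,0.6,-0.2]}}

```text
time: 3.95
ee_pos: [0.5835, 0.1289, 0.1943]
tool_rot: [-2.081, -2.349, 0.005]
force: [0.9, 0.7, 1.1]
grip_width: 0.0512
grip_force: 0.0
```

Call:
{"op": "step_arm", "data": {"series": [0,0,0,-0.05,0.02,0.02,-0.2,0,0,0,-0.25,0.07,0.02,1,0,0,0,-0.5,0.13,0.02,1,0,0,0,-0.75,0.2,0.02,1,0,0,0,-1,0.27,0.02,1]}}

```text
time: 4.37
ee_pos: [0.4632, 0.1616, 0.1973]
tool_rot: [-2.084, -2.351, 0.001]
force: [0.3, 0.7, 0.7]
grip_width: 0.003
grip_force: 0.0
```

Call:
{"op": "step_arm", "data": {"series": [0,0,0,-0.3,0.08,0,1,0,0,0,-0.6,0.16,0,1,0,0,0,-0.66,0.17,-0.1,1,0,0,0,-0.66,0.17,-0.3,1,0,0,0,-0.66,0.17,-0.5,1]}}

```text
time: 4.78
ee_pos: [0.3852, 0.1823, 0.1379]
tool_rot: [2.081, 2.351, 0.004]
force: [0.9, 0.1, -0.5]
grip_width: -0.0004
grip_force: 0.0
```

Run:
```python
from h import *
for n in('scene','side'):
    grab(n); term(n)
im,d,p=load('scene');cv2.imwrite('pics/s1.png',im)
s=manip.sense(); print(s['ee_pos'],s['grip_width'],s['force']); 
im,d,p=load('side'); P=cloud(d,p); h=cv2.cvtColor(im,cv2.COLOR_BGR2HSV)
k=((h[...,0]<8)|(h[...,0]>172))&(h[...,1]>150)&(np.hypot(P[...,0]-.45,P[...,1]-.19)<.08)&(P[...,2]>.05); print(k.sum(),P[k].mean(0),P[k].min(0),P[k].max(0))
```

```text
scene term n 141 line deg -83.21689 centroid deg -82.95493042042166 off 0.0002951267473997581 joint(centroid) 0.002531941808125826 joint(line) -0.002040138469701025 rmax 0.09954978102817974
side term n 62 line deg -80.85986 centroid deg -87.41440093319277 off -0.007846331466507954 joint(centroid) -0.07530050153532958 joint(line) 0.039097676052088526 rmax 0.10231846393545192
[0.38361849 0.18157517 0.13501555] -0.00029831362233187074 [0.13021955 0.14777145 1.1702829 ]
53 [0.44342637 0.18215292 0.10050393] [0.41540565 0.16989024 0.05078591] [0.52989358 0.20533831 0.11608469]
```

Call:
{"op": "step_arm", "data": {"series": [0,0,0,0,0,-0.17,1,0,0,0,0,0,-0.33,1,0,0,0,0.05,0.006,-0.33,1,0,0,0,0.15,0.018,-0.33,1,0,0,0,0.25,0.03,-0.33,1]}}

```text
time: 5.3
ee_pos: [0.4157, 0.1858, 0.1014]
tool_rot: [-2.082, -2.351, 0.001]
force: [-63.6, -11.6, 122.2]
grip_width: -0.0001
grip_force: 53.1
```

Call:
{"op": "step_arm", "data": {"series": [0,0,0,0.1,0.012,0,1,0,0,0,0.2,0.024,0,1,0,0,0,0.3,0.036,0,1,0,0,0,0.4,0.048,0,1,0,0,0,0.48,0.058,0,1]}}

```text
time: 5.72
ee_pos: [0.4747, 0.1927, 0.0993]
tool_rot: [2.083, 2.351, 0.001]
force: [-1.8, -0.6, -0.8]
grip_width: 0.0
grip_force: 0.4
```

Run:
```python
from h import *
s=manip.sense(); print(s['ee_pos'],s['force'], RM.T@(s['ee_pos'][:2]-RC))
for n in('scene','side'):
    im,d,p=grab(n); P=cloud(d,p); h=cv2.cvtColor(im,cv2.COLOR_BGR2HSV)
    q=(P[...,:2]-RC)@RM
    k=(d>0)&((h[...,0]<8)|(h[...,0]>172))&(h[...,1]>150)&(np.hypot(q[...,0]+.08,q[...,1]-.1)<.07)&(P[...,2]>.08); print(n,k.sum(),q[k].mean(0) if k.any() else 0,P[k].mean(0) if k.any() else 0,q[k].min(0),q[k].max(0))
```

```text
[0.47465948 0.19266381 0.09933007] [-1.7840044  -0.60629851 -0.84092887] [-0.07184485  0.10001943]
scene 84 [-0.04064184  0.10057347] [0.50556994 0.19696247 0.1301428 ] [-0.0560791   0.05846207] [-0.01059997  0.14069597]
side 42 [-0.04098659  0.09287737] [0.50615227 0.18928069 0.10690704] [-0.06017094  0.08630629] [-0.01010164  0.10487002]
```

The force spiked while first touching the ball, so I'm pushing the last few millimetres gently.

Call:
{"op": "step_arm", "data": {"series": [0,0,0,0.01,0.001,0,1,0,0,0,0.02,0.002,0,1,0,0,0,0.025,0.003,0,1,0,0,0,0.025,0.003,0,1,0,0,0,0.025,0.003,0,1]}}

```text
time: 6.23
ee_pos: [0.4757, 0.193, 0.0982]
tool_rot: [2.083, 2.352, 0.0]
force: [-1.1, -0.1, 1.0]
grip_width: 0.0002
grip_force: 0.1
```

Run:
```python
from h import *
s=manip.sense(); print(s['ee_pos'],s['force'], RM.T@(s['ee_pos'][:2]-RC))
im,d,p=grab('side'); cv2.imwrite('pics/side2.png',cv2.resize(im[120:300,150:350],None,fx=3,fy=3))
P=cloud(d,p)
```

```text
[0.47566619 0.19295532 0.09823771] [-1.10508819 -0.09292946  1.01501987] [-0.07081041  0.10018788]
```

View pics/side2.png

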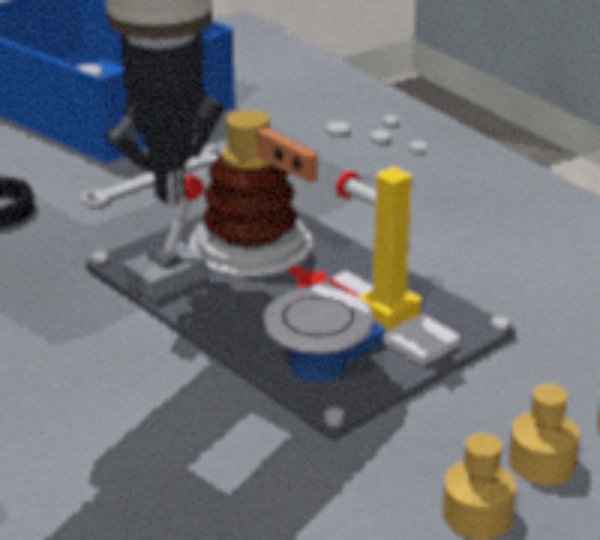

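The crop shows the lever leaning over towards the bushing, with its ball at (193,186). The terminal points at the red pad. I'll push a little further to find the stop.

Call:
{"op": "step_arm", "data": {"series": [0,0,0,0.01,0.001,0,1,0,0,0,0.02,0.002,0,1,0,0,0,0.03,0.003,0,1,0,0,0,0.035,0.004,0,1,0,0,0,0.035,0.004,0,1]}}

```text
time: 6.7
ee_pos: [0.4796, 0.1934, 0.0978]
tool_rot: [-2.082, -2.351, 0.002]
force: [-4.8, -0.3, 2.3]
grip_width: -0.0001
grip_force: 3.1
```

Run:
```python
from h import *
s=manip.sense(); print(s['ee_pos'],s['force'], RM.T@(s['ee_pos'][:2]-RC))
for n in('scene','side'):
    im,d,p=grab(n); P=cloud(d,p); h=cv2.cvtColor(im,cv2.COLOR_BGR2HSV)
    q=(P[...,:2]-RC)@RM
    k=(d>0)&((h[...,0]<6)|(h[...,0]>174))&(h[...,1]>190)&(h[...,2]>100)&(np.hypot(q[...,0]+.045,q[...,1]-.1)<.03)&(P[...,2]>.08); print(n,k.sum(),np.median(q[k],0),np.median(P[k],0),q[k].min(0),q[k].max(0))
term('scene')
```

```text
[0.47960044 0.19335556 0.09784272] [-4.81018042 -0.31032357  2.27473819] [-0.06685657  0.10011258]
scene 60 [-0.03492811  0.10150409] [0.51094784 0.19858997 0.11012328] [-0.04388149  0.08992668] [-0.02919402  0.11200926]
side 25 [-0.04847809  0.08996058] [0.49915535 0.18604738 0.10702107] [-0.05653705  0.08489368] [-0.04102597  0.09422455]
scene term n 159 line deg -78.94331 centroid deg -88.42851426496033 off -0.005383591233951989 joint(centroid) -0.09300011816304327 joint(line) 0.07254780270003774 rmax 0.09984980933368423
```

Call:
{"op": "step_arm", "data": {"series": [0,0,0,-0.08,-0.01,0,1,0,0,0,-0.17,-0.02,0,1,0,0,0,-0.17,-0.02,0.33,1,0,0,0,-0.17,-0.02,0.66,1,0,0,0,-0.17,-0.02,1,1]}}

```text
time: 7.22
ee_pos: [0.4581, 0.1908, 0.2194]
tool_rot: [-2.082, -2.351, 0.001]
force: [0.6, -0.0, -0.1]
grip_width: 0.0001
grip_force: 0.0
```

Call:
{"op": "step_arm", "data": {"series": [0,0,0,0.12,-0.2,0,1,0,0,0,0.24,-0.4,0,1,0,0,0,0.36,-0.6,0,1,0,0,0,0.48,-0.8,0,1,0,0,0,0.6,-1,0,1]}}

```text
time: 7.63
ee_pos: [0.5313, 0.07, 0.2183]
tool_rot: [2.083, 2.352, 0.0]
force: [0.9, 0.5, 0.4]
grip_width: -0.0004
grip_force: 0.0
```

Call:
{"op": "step_arm", "data": {"series": [0,0,0,0.12,-0.2,0,1,0,0,0,0.25,-0.4,0,1,0,0,0,0.37,-0.6,0,1,0,0,0,0.5,-0.8,0,1,0,0,0,0.62,-0.99,0,1]}}

```text
time: 8.05
ee_pos: [0.6059, -0.0489, 0.2182]
tool_rot: [2.083, 2.351, 0.0]
force: [0.9, 0.4, 0.3]
grip_width: 0.0
grip_force: 0.0
```

Run:
```python
from h import *
s=manip.sense(); print(s['ee_pos'],s['force'], RM.T@(s['ee_pos'][:2]-RC))
for n in('scene','side'):
    im,d,p=grab(n); P=cloud(d,p); h=cv2.cvtColor(im,cv2.COLOR_BGR2HSV)
    q=(P[...,:2]-RC)@RM
    k=(d>0)&((h[...,0]<6)|(h[...,0]>174))&(h[...,1]>190)&(h[...,2]>100)&(np.hypot(q[...,0]+.045,q[...,1]-.1)<.03)&(P[...,2]>.08); print(n,k.sum(),np.median(q[k],0),np.median(P[k],0),q[k].min(0),q[k].max(0))
    term(n)
    k=(d>0)&(h[...,1]>150)&(h[...,0]>18)&(h[...,0]<35)&(P[...,2]>.1)&(abs(q[...,0]-.03)<.03)
    Q=q[k&(P[...,2]>.166)]; print('col',len(Q),Q.min(0),Q.max(0),Q.mean(0))
```

```text
[ 0.60592783 -0.04892586  0.21820242] [0.89634206 0.37513862 0.31737596] [ 0.02944895 -0.15559065]
scene 70 [-0.03633403  0.1010088 ] [0.50959633 0.19794579 0.11138223] [-0.04752153  0.08993764] [-0.0294384  0.1120155]
scene term n 147 line deg -84.01462 centroid deg -82.93371529390186 off 0.0015282868870417727 joint(centroid) 0.0029022156171237268 joint(line) -0.01596318744278452 rmax 0.099738744782186
col 90 [ 0.02147249 -0.11668788] [ 0.0425921  -0.09255412] [ 0.03241129 -0.10402651]
side 32 [-0.04979541  0.09226381] [0.4971093  0.18736438 0.10747882] [-0.05678292  0.08464927] [-0.04129724  0.1021879 ]
side term n 61 line deg -82.65244 centroid deg -87.19754682063316 off -0.005178546473450793 joint(centroid) -0.07151568327467434 joint(line) 0.0078113172187755375 rmax 0.10185891448898236
col 48 [ 0.01434899 -0.11758641] [ 0.03724724 -0.09606079] [ 0.0239425  -0.10825896]
```

Call:
{"op": "step_arm", "data": {"series": [0,0,0,0,0,-0.2,1,0,0,0,0,0,-0.43,1,0,0,0,0,0,-0.65,1,0,0,0,-0.008,0.07,-0.65,1,0,0,0,-0.016,0.13,-0.65,1]}}

```text
time: 8.57
ee_pos: [0.6031, -0.0311, 0.1399]
tool_rot: [-2.082, -2.35, 0.001]
force: [0.2, 0.2, -0.0]
grip_width: 0.0001
grip_force: 0.0
```

Call:
{"op": "step_arm", "data": {"series": [0,0,0,-0.007,0.06,0,1,0,0,0,-0.014,0.12,0,1,0,0,0,-0.022,0.18,0,1,0,0,0,-0.029,0.24,0,1,0,0,0,-0.036,0.3,0,1]}}

```text
time: 8.98
ee_pos: [0.6001, 0.0045, 0.141]
tool_rot: [2.082, 2.351, 0.001]
force: [0.2, -3.5, 2.1]
grip_width: -0.0001
grip_force: 1.6
```

Call:
{"op": "step_arm", "data": {"series": [0,0,0,-0.004,0.03,0,1,0,0,0,-0.007,0.06,0,1,0,0,0,-0.011,0.09,0,1,0,0,0,-0.013,0.11,0,1,0,0,0,-0.013,0.11,0,1]}}

```text
time: 9.4
ee_pos: [0.5981, 0.0175, 0.1399]
tool_rot: [-2.082, -2.351, 0.0]
force: [-0.5, -1.0, -0.6]
grip_width: -0.0003
grip_force: 0.0
```

```bash
cat > c.py <<'E'
from h import *
s=manip.sense(); print(s['ee_pos'],s['force'], RM.T@(s['ee_pos'][:2]-RC))
for n in('scene','side'):
    im,d,p=grab(n); P=cloud(d,p); h=cv2.cvtColor(im,cv2.COLOR_BGR2HSV)
    q=(P[...,:2]-RC)@RM
    term(n)
    k=(d>0)&(h[...,1]>150)&(h[...,0]>18)&(h[...,0]<35)&(P[...,2]>.1)&(abs(q[...,0]-.03)<.03)&(P[...,2]>.166)&(q[...,1]<0)
    Q=q[k]; print('col',len(Q),Q.min(0),Q.max(0),Q.mean(0))
E
python3 c.py
```

```text
[0.59811375 0.01751785 0.13989686] [-0.51634985 -1.04484598 -0.60264765] [ 0.02967381 -0.08868942]
scene term n 156 line deg -82.4756 centroid deg -82.96795281037457 off -0.0005813964095109109 joint(centroid) 0.0023046582269690696 joint(line) 0.010897764934534815 rmax 0.10951225151916472
col 90 [ 0.02053507 -0.07784966] [ 0.04320893 -0.05438099] [ 0.03259083 -0.06599441]
side term n 63 line deg -84.147896 centroid deg -87.22244018305827 off -0.0044076082525379735 joint(centroid) -0.07195015441088443 joint(line) -0.018289318309788916 rmax 0.10953212362478368
col 7 [ 0.01450587 -0.08032788] [ 0.01741201 -0.06343237] [ 0.01604484 -0.07202558]
```

Call:
{"op": "step_arm", "data": {"series": [0,0,0,-0.002,0.015,0,1,0,0,0,-0.003,0.025,0,1,0,0,0,-0.004,0.033,0,1,0,0,0,-0.005,0.038,0,1,0,0,0,-0.005,0.038,0,1]}}

```text
time: 9.92
ee_pos: [0.5976, 0.0217, 0.14]
tool_rot: [-2.083, -2.352, 0.0]
force: [0.9, -0.9, -1.1]
grip_width: -0.0002
grip_force: 0.4
```

```bash
python3 c.py
```

```text
[0.59758344 0.02168453 0.13997631] [ 0.8744482  -0.87134487 -1.14151947] [ 0.02964791 -0.0844892 ]
scene term n 161 line deg -82.67757 centroid deg -82.9194434885286 off 4.9669860282413464e-05 joint(centroid) 0.0031513056110908377 joint(line) 0.007372865451807764 rmax 0.10640800088796722
col 94 [ 0.01935873 -0.0794112 ] [ 0.04490511 -0.05034636] [ 0.03266657 -0.06210026]
side term n 73 line deg -83.405205 centroid deg -87.40837729754196 off -0.006358107971928767 joint(centroid) -0.07519536926028264 joint(line) -0.005326857791905615 rmax 0.10732813806284319
col 11 [ 0.01357439 -0.07594555] [ 0.01961772 -0.05725862] [ 0.01593035 -0.06692336]
```

Call:
{"op": "step_arm", "data": {"series": [0,0,0,-0.001,0.008,0,1,0,0,0,-0.002,0.015,0,1,0,0,0,-0.002,0.02,0,1,0,0,0,-0.002,0.02,0,1,0,0,0,-0.002,0.02,0,1]}}

```text
time: 10.43
ee_pos: [0.5976, 0.0222, 0.1401]
tool_rot: [2.083, 2.349, -0.003]
force: [1.4, -15.8, -1.6]
grip_width: 0.0002
grip_force: 8.1
```

```bash
python3 c.py
```

```text
[0.59758863 0.02224259 0.14014797] [  1.38474621 -15.77674341  -1.64188971] [ 0.0297201 -0.0839358]
scene term n 167 line deg -83.758545 centroid deg -82.81682374184192 off 0.0012004503612861022 joint(centroid) 0.004942358068335928 joint(line) -0.01149379275894663 rmax 0.10636894506945689
col 91 [ 0.0197458  -0.07327453] [ 0.05564044 -0.01549226] [ 0.03274061 -0.06090998]
side term n 65 line deg -81.70405 centroid deg -87.03561599551705 off -0.007734266640820689 joint(centroid) -0.06868945721592684 joint(line) 0.024363884700770166 rmax 0.1058649049857587
col 9 [ 0.01415343 -0.07352695] [ 0.01810704 -0.05492792] [ 0.01643637 -0.06622979]
```

Carriage is home: 16 N at the stop, column centre at -61 mm. Backing off and going to the weight.

Call:
{"op": "step_arm", "data": {"series": [0,0,0,0.02,-0.15,0,1,0,0,0,0.04,-0.35,0,1,0,0,0,0.03,-0.57,0,-1,0,0,0,0.02,-0.78,0,-1,0,0,0,0.02,-1,0,-1]}}

```text
time: 10.95
ee_pos: [0.5996, -0.0968, 0.1402]
tool_rot: [-2.083, -2.352, -0.0]
force: [0.8, -0.5, -0.2]
grip_width: 0.036
grip_force: 0.0
```

Call:
{"op": "step_arm", "data": {"series": [0,0,0,0,-0.2,0,-1,0,0,0,0,-0.4,0,-1,0,0,0,0,-0.6,0,-1,0,0,0,0,-0.8,0,-1,0,0,0,0,-1,0,-1]}}

```text
time: 11.37
ee_pos: [0.5998, -0.2171, 0.1402]
tool_rot: [2.083, 2.352, 0.0]
force: [-1.1, 0.4, 0.7]
grip_width: 0.0856
grip_force: 0.0
```

Call:
{"op": "step_arm", "data": {"series": [0,0,0,0,-0.2,0,-1,0,0,0,0,-0.4,0,-1,0,0,0,0,-0.6,0,-1,0,0,0,0,-0.75,0,-1,0,0,0,0,-0.88,0,-1]}}

```text
time: 11.78
ee_pos: [0.5997, -0.323, 0.14]
tool_rot: [-2.084, -2.351, -0.0]
force: [0.5, -0.6, 0.1]
grip_width: 0.0855
grip_force: 0.0
```

```bash
python3 c.py
python3 - <<'E'
from h import *
im,d,p=grab('wrist'); P=cloud(d,p); cv2.imwrite('pics/w1.png',im); print(p['position'])
s=manip.sense(); print(s['ee_pos'],s['grip_width'])
k=(d>0)&(P[...,2]>.064)&(P[...,2]<.08)&(np.hypot(P[...,0]-.6,P[...,1]+.3233)<.04); print('wrist knob',k.sum(),P[k].mean(0),P[k].min(0),P[k].max(0))
im,d,p=load('side'); P=cloud(d,p)
k=(d>0)&(P[...,2]>.068)&(P[...,2]<.08)&(np.hypot(P[...,0]-.6,P[...,1]+.3233)<.03); print('side knob',k.sum(),P[k].mean(0),P[k].min(0),P[k].max(0))
E
```

```text
[ 0.59974362 -0.32298063  0.14000369] [ 0.54524386 -0.59814464  0.09342182] [-0.00961454 -0.42691759]
scene term n 167 line deg -82.84857 centroid deg -82.8681437336574 off -2.3446368808790682e-05 joint(centroid) 0.0040466552390592825 joint(line) 0.004388222469324854 rmax 0.10647293187531716
col 94 [ 0.01923916 -0.43736335] [ 0.04274006 -0.05017373] [ 0.0323899  -0.06916221]
side term n 66 line deg -81.024635 centroid deg -87.02084270086154 off -0.00805203543551105 joint(centroid) -0.06843161458282093 joint(line) 0.03622187115096548 rmax 0.1067652214317787
col 47 [ 0.01349113 -0.07700481] [ 0.03726434 -0.05219615] [ 0.0240465  -0.06558896]
[ 0.58937125 -0.23983732  0.28294151]
[ 0.59971077 -0.32227125  0.13976034] 0.08528431052509415
wrist knob 964 [ 0.59826068 -0.32218165  0.07194841] [ 0.58453333 -0.33738259  0.06405477] [ 0.61235651 -0.30954031  0.07417356]
side knob 85 [ 0.59558649 -0.32612896  0.07009778] [ 0.58249928 -0.33985511  0.0681386 ] [ 0.6096007  -0.31097072  0.07355567]
```

View pics/w1.png

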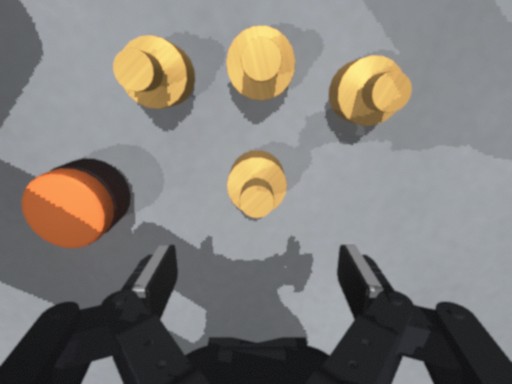

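The wrist view shows the target weight at (256,185), centred between the fingers, with the other three behind it and the orange cap at (68,207) clear of them. Descending.

Call:
{"op": "step_arm", "data": {"series": [0,0,0,-0.01,0,-0.25,-1,0,0,0,-0.01,0,-0.5,-1,0,0,0,-0.01,0,-0.7,-1,0,0,0,-0.01,0,-0.8,-1,0,0,0,-0.01,0,-0.82,-1]}}

```text
time: 12.35
ee_pos: [0.5979, -0.3202, 0.0394]
tool_rot: [-2.08, -2.35, 0.0]
force: [-0.0, 0.5, 0.2]
grip_width: 0.0854
grip_force: 0.0
```

Call:
{"op": "step_arm", "data": {"force": 50, "series": [0,0,0,0,0,0,1,0,0,0,0,0,0,1,0,0,0,0,0,0,1,0,0,0,0,0,0,1,0,0,0,0,0,0,1]}}

```text
time: 12.77
ee_pos: [0.5989, -0.3219, 0.0428]
tool_rot: [2.082, 2.351, 0.0]
force: [-3.2, 2.9, 21.4]
grip_width: 0.027
grip_force: 47.4
```

Call:
{"op": "step_arm", "data": {"series": [0,0,0,0,0,0,1,0,0,0,0,0,0,1,0,0,0,0,0,0,1,0,0,0,0,0,0,1,0,0,0,0,0,0,1]}}

```text
time: 13.18
ee_pos: [0.5989, -0.3219, 0.043]
tool_rot: [2.082, 2.351, 0.0]
force: [-2.2, 2.2, 7.0]
grip_width: 0.0266
grip_force: 49.2
```

Call:
{"op": "step_arm", "data": {"series": [0,0,0,0,0,0.08,1,0,0,0,0,0,0.25,1,0,0,0,0,0,0.5,1,0,0,0,0,0,0.75,1,0,0,0,0,0,0.9,1]}}

```text
time: 13.6
ee_pos: [0.5989, -0.3218, 0.1532]
tool_rot: [2.082, 2.35, 0.0]
force: [-0.4, -0.3, -6.2]
grip_width: 0.0264
grip_force: 50.6
```

Call:
{"op": "step_arm", "data": {"series": [0,0,0,-0.02,0.05,0.05,1,0,0,0,-0.07,0.2,0.1,1,0,0,0,-0.14,0.45,0.1,1,0,0,0,-0.22,0.7,0.1,1,0,0,0,-0.3,0.95,0.1,1]}}

```text
time: 14.02
ee_pos: [0.5612, -0.2059, 0.1602]
tool_rot: [-2.082, -2.349, 0.001]
force: [1.1, 1.8, -7.6]
grip_width: 0.026
grip_force: 50.6
```

Call:
{"op": "step_arm", "data": {"series": [0,0,0,-0.08,0.23,0,1,0,0,0,-0.16,0.46,0,1,0,0,0,-0.22,0.66,0,1,0,0,0,-0.27,0.8,0,1,0,0,0,-0.28,0.85,0,1]}}

```text
time: 14.43
ee_pos: [0.5273, -0.1028, 0.1608]
tool_rot: [-2.08, -2.352, 0.0]
force: [0.7, -0.4, -7.5]
grip_width: 0.0263
grip_force: 50.6
```

```bash
cat > wt.py <<'E'
from h import *
s=manip.sense(); print(s['ee_pos'],s['force'],s['grip_width'],s['grip_force'])
for n in('scene','side','wrist'):
    im,d,p=grab(n); P=cloud(d,p); h=cv2.cvtColor(im,cv2.COLOR_BGR2HSV)
    k=(d>0)&(h[...,0]>12)&(h[...,0]<30)&(h[...,1]>100)&(np.hypot(P[...,0]-s['ee_pos'][0],P[...,1]-s['ee_pos'][1])<.045)
    Q=P[k]; print(n,k.sum())
    if len(Q)>10:
        A=lambda c: np.r_[Q[:,0]-c[0],Q[:,1]-c[1]]
        z=np.percentile(Q[:,2],[1,99]); print('z',z,'min',Q.min(0).round(4),'max',Q.max(0).round(4))
        B=Q[(Q[:,2]<z[0]+.028)]; 
        from scipy.optimize import least_squares
        r=least_squares(lambda c:np.hypot(B[:,0]-c[0],B[:,1]-c[1])-.028,s['ee_pos'][:2],loss='soft_l1',f_scale=.001); print('body centre',len(B),r.x)
E
python3 wt.py
python3 - <<'E'
from h import *
cv2.imwrite('pics/side3.png',cv2.resize(load('side')[0][120:300,150:350],None,fx=3,fy=3))
im,d,p=load('side'); P=cloud(d,p)
E
```

```text
[ 0.52730752 -0.10277145  0.1607974 ] [ 0.68075122 -0.37917729 -7.52127366] 0.02632436346880329 50.58756314265338
scene 343
z [0.11694814 0.21779969] min [ 0.5025 -0.1272  0.116 ] max [ 0.5636 -0.059   0.3554]
body centre 128 [ 0.52687849 -0.10655189]
side 494
z [0.11957738 0.19001174] min [ 0.4832 -0.1353  0.1181] max [ 0.5512 -0.0852  0.2665]
body centre 222 [ 0.52638455 -0.10558788]
wrist 7164
z [0.12553106 0.19243355] min [ 0.501  -0.1204  0.1217] max [ 0.5696 -0.078   0.2093]
body centre 1983 [ 0.52807089 -0.10715301]
```

View pics/side3.png

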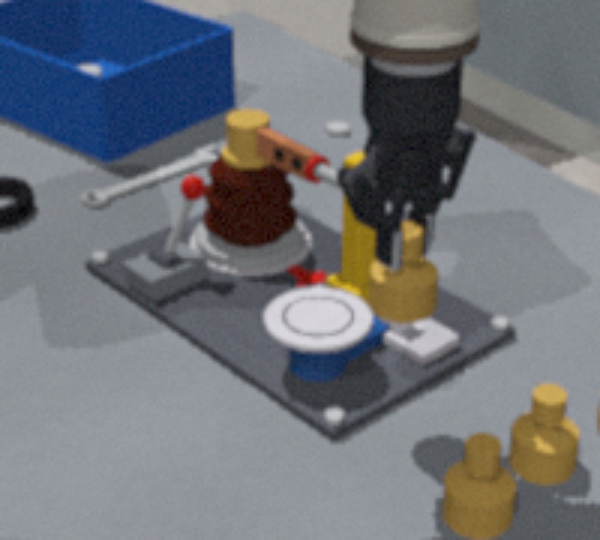

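The crop shows the weight hanging upright at (405,280). The pan at (318,318) is empty, the red pad meets the terminal, and the lever is over.

Run:
```python
from h import *
for n in('scene','side','wrist'):
    im,d,p=load(n); P=cloud(d,p); h=cv2.cvtColor(im,cv2.COLOR_BGR2HSV)
    k=(d>0)&(abs(P[...,2]-.0655)<.006)&(np.hypot(P[...,0]-.5067,P[...,1]+.015)<.06)&(h[...,1]<70)
    Q=P[k].astype(np.float32)
    if len(Q)>30: 
        print(n,len(Q),cv2.minEnclosingCircle(Q[:,:2]),Q.mean(0),cv2.fitEllipse(cv2.convexHull(Q[:,:2].copy()))[:2])
```

```text
Traceback (most recent call last):
cv2.error: OpenCV(4.12.0) /io/opencv/modules/imgproc/src/shapedescr.cpp:201: error: (-215:Assertion failed) count >= 0 && (depth == CV_32F || depth == CV_32S) in function 'minEnclosingCircle'
```

Call:
{"op": "step_arm", "data": {"series": [0,0,0,-0.04,0.16,0,1,0,0,0,-0.08,0.36,0,1,0,0,0,-0.13,0.56,0,1,0,0,0,-0.16,0.7,0,1,0,0,0,-0.173,0.757,0,1]}}

```text
time: 15.0
ee_pos: [0.5079, -0.0137, 0.1613]
tool_rot: [-2.082, -2.351, 0.0]
force: [-0.0, -1.3, -7.6]
grip_width: 0.0264
grip_force: 50.6
```

```bash
python3 wt.py
```

```text
[ 0.50789472 -0.01371243  0.16126796] [-0.03884483 -1.30418793 -7.6149305 ] 0.026398372327233632 50.584824790139464
scene 326
z [0.01216283 0.25997846] min [ 0.4835 -0.0436  0.0103] max [0.5502 0.025  0.3554]
body centre 6 [ 0.53075824 -0.00766517]
side 485
z [0.11786016 0.2087828 ] min [ 0.4765 -0.0476  0.1155] max [0.5501 0.0059 0.216 ]
body centre 203 [ 0.50642454 -0.01623917]
wrist 7131
z [0.12772859 0.22666254] min [ 0.4808 -0.0309  0.1224] max [0.5516 0.0117 0.238 ]
body centre 3144 [ 0.50866027 -0.01999678]
```

Run:
```python
from h import *
from scipy.optimize import least_squares
for n in('scene','side','wrist'):
    im,d,p=load(n); P=cloud(d,p); h=cv2.cvtColor(im,cv2.COLOR_BGR2HSV)
    k=(d>0)&(abs(P[...,2]-.0655)<.007)&(np.hypot(P[...,0]-.5067,P[...,1]+.015)<.06)&(h[...,1]<70)
    Q=np.ascontiguousarray(P[k][:,:2],dtype=np.float32)
    print(n,len(Q))
    if len(Q)>30: print(cv2.minEnclosingCircle(Q.reshape(-1,1,2)),np.percentile(Q,[1,99],axis=0))
    k=(d>0)&(h[...,0]>12)&(h[...,0]<30)&(h[...,1]>100)&(P[...,2]>.115)&(P[...,2]<.15)&(np.hypot(P[...,0]-.507,P[...,1]+.015)<.04)
    B=P[k]
    if len(B)>20:
        r=least_squares(lambda c:np.hypot(B[:,0]-c[0],B[:,1]-c[1])-.028,[.507,-.015],loss='soft_l1',f_scale=.001); print('body',len(B),r.x)
```

```text
scene 548
((0.5076063275337219, -0.01398693211376667), 0.048161569982767105) [[ 0.46518432 -0.06017314]
 [ 0.55380997  0.03108381]]
body 152 [ 0.50771769 -0.0177408 ]
side 602
((0.5033471584320068, -0.015497900545597076), 0.049986083060503006) [[ 0.45755862 -0.06230693]
 [ 0.54847897  0.02944814]]
body 246 [ 0.50646045 -0.01614276]
wrist 5209
((0.5059740543365479, -0.013410366140305996), 0.04800349846482277) [[ 0.46053879 -0.03778525]
 [ 0.55126675  0.03279461]]
body 871 [ 0.5079386  -0.01688599]
```

Call:
{"op": "step_arm", "data": {"series": [0,0,0,-0.008,0.017,-0.1,1,0,0,0,-0.008,0.017,-0.2,1,0,0,0,-0.008,0.017,-0.28,1,0,0,0,-0.008,0.017,-0.34,1,0,0,0,-0.008,0.017,-0.38,1]}}

```text
time: 15.57
ee_pos: [0.5068, -0.013, 0.1144]
tool_rot: [-2.083, -2.35, 0.002]
force: [-0.4, -0.5, -7.8]
grip_width: 0.0264
grip_force: 50.5
```

Call:
{"op": "step_arm", "data": {"series": [0,0,0,0,0,-0.02,1,0,0,0,0,0,-0.04,1,0,0,0,0,0,-0.06,1,0,0,0,0,0,-0.08,1,0,0,0,0,0,-0.09,1]}}

```text
time: 15.98
ee_pos: [0.5075, -0.0128, 0.1054]
tool_rot: [2.083, 2.351, 0.0]
force: [0.6, -1.5, -4.7]
grip_width: 0.0261
grip_force: 50.9
```

```bash
python3 -c "
from h import *
s=manip.sense();print(s['ee_pos'],s['force'])"
```

```text
[ 0.50751825 -0.01278077  0.10538856] [ 0.55996852 -1.5357197  -4.65541903]
```

Contact: 3 N is carried by the pan at z 0.1054. I'll go about 6 mm lower, until the wrist load is near zero.

Call:
{"op": "step_arm", "data": {"series": [0,0,0,0,0,-0.01,1,0,0,0,0,0,-0.02,1,0,0,0,0,0,-0.03,1,0,0,0,0,0,-0.04,1,0,0,0,0,0,-0.045,1]}}

```text
time: 16.4
ee_pos: [0.5075, -0.0128, 0.1001]
tool_rot: [2.083, 2.351, 0.0]
force: [0.0, -1.6, 0.1]
grip_width: 0.0263
grip_force: 51.4
```

```bash
python3 -c "
from h import *
s=manip.sense();print(s['ee_pos'],s['force'])"
```

```text
[ 0.50754825 -0.01281279  0.10006626] [ 0.03648861 -1.56156754  0.12989891]
```

Call:
{"op": "step_arm", "data": {"force": 20, "series": [0,0,0,0,0,0,1,0,0,0,0,0,0,0.3,0,0,0,0,0,0,0.2,0,0,0,0,0,0,0,0,0,0,0,0,0,-0.3]}}

```text
time: 16.82
ee_pos: [0.5073, -0.0127, 0.0999]
tool_rot: [-2.083, -2.352, 0.0]
force: [0.5, -0.3, -0.0]
grip_width: 0.0536
grip_force: 0.0
```

Call:
{"op": "step_arm", "data": {"series": [0,0,0,0,0,0,-0.4,0,0,0,0,0,0,-0.4,0,0,0,0,0,0,-0.4,0,0,0,0,0,0.1,-0.4,0,0,0,0,0,0.2,-0.4]}}

```text
time: 17.23
ee_pos: [0.5069, -0.0126, 0.1237]
tool_rot: [-2.082, -2.351, 0.001]
force: [-0.2, 0.4, 0.7]
grip_width: 0.0598
grip_force: 0.0
```

Call:
{"op": "step_arm", "data": {"series": [0,0,0,0,0,0.2,-0.4,0,0,0,0,0,0.4,-0.4,0,0,0,0,0,0.6,-0.4,0,0,0,0,0,0.8,-0.4,0,0,0,0,0,1,-0.4]}}

```text
time: 17.65
ee_pos: [0.5071, -0.0127, 0.2451]
tool_rot: [2.083, 2.352, -0.0]
force: [0.2, -0.5, 0.3]
grip_width: 0.0597
grip_force: 0.0
```

Call:
{"op": "step_arm", "data": {"series": [0,0,0,-0.05,-0.2,0.05,-0.4,0,0,0,-0.1,-0.4,0.1,-0.4,0,0,0,-0.15,-0.6,0.1,-0.4,0,0,0,-0.2,-0.8,0.1,-0.4,0,0,0,-0.25,-1,0.1,-0.4]}}

```text
time: 18.07
ee_pos: [0.4769, -0.1338, 0.2561]
tool_rot: [2.083, 2.352, 0.0]
force: [0.4, -0.1, 0.1]
grip_width: 0.0597
grip_force: 0.0
```

```bash
python3 c.py
python3 - <<'E'
from h import *
from scipy.optimize import least_squares
s=manip.sense();print(s['time'],s['ee_pos'],s['force'])
grab('wrist')
for n in('scene','side','wrist'):
    im,d,p=load(n); P=cloud(d,p); h=cv2.cvtColor(im,cv2.COLOR_BGR2HSV)
    k=(d>0)&(abs(P[...,2]-.0565)<.006)&(np.hypot(P[...,0]-.5067,P[...,1]+.015)<.06)&(h[...,1]<70)
    Q=np.ascontiguousarray(P[k][:,:2],dtype=np.float32)
    if len(Q)>30: print(n,'pan',len(Q),cv2.minEnclosingCircle(Q.reshape(-1,1,2)))
    b=(d>0)&(h[...,0]>12)&(h[...,0]<30)&(h[...,1]>100)&(np.hypot(P[...,0]-.507,P[...,1]+.015)<.05)
    k=b&(P[...,2]>.062)&(P[...,2]<.087); B=P[k]; T=P[b&(P[...,2]>.122)&(P[...,2]<.14)]
    if len(B)>20:
        r=least_squares(lambda c:np.hypot(B[:,0]-c[0],B[:,1]-c[1])-.028,[.507,-.015],loss='soft_l1',f_scale=.001); print('body',len(B),r.x,'knob top',T.mean(0),T[:,2].max())
im=load('side')[0]; im2=load('scene')[0]
cv2.imwrite('pics/fin.png',np.hstack([cv2.resize(im[130:290,160:340],None,fx=2.2,fy=2.2),cv2.resize(im2[130:290,170:350],None,fx=2.2,fy=2.2)]))
E
```

```text
[ 0.47685981 -0.13375101  0.25605237] [ 0.37062052 -0.13235345  0.11740449] [-0.1088749  -0.22429562]
scene term n 165 line deg -83.38588 centroid deg -83.03011422012013 off 0.00038823664908608883 joint(centroid) 0.0012197369592277796 joint(line) -0.004989614711766455 rmax 0.10654004822479747
col 96 [ 0.01817486 -0.0731906 ] [ 0.04271282 -0.05013789] [ 0.03212111 -0.06156014]
side term n 67 line deg -84.160995 centroid deg -87.03762897453262 off -0.00442365389573035 joint(centroid) -0.06872459032752215 joint(line) -0.018517842517857763 rmax 0.10791957622191513
col 10 [ 0.02396542 -0.074875  ] [ 0.03840411 -0.06402519] [ 0.0308486  -0.07099428]
18.1667 [ 0.47659728 -0.13531934  0.25580377] [-0.49782834  0.39436836 -0.61410167]
scene pan 326 ((0.5066604018211365, -0.015006456524133682), 0.048480138182640076)
body 96 [ 0.50716909 -0.01630459] knob top [ 0.50964932 -0.01514675  0.12732005] 0.130419884424531
side pan 333 ((0.5031538605690002, -0.017293673008680344), 0.04796759411692619)
body 148 [ 0.50562715 -0.01549042] knob top [ 0.50380289 -0.01967897  0.12687853] 0.1298483242693993
wrist pan 3658 ((0.5056915283203125, -0.013399823568761349), 0.04797554016113281)
```

View pics/fin.png

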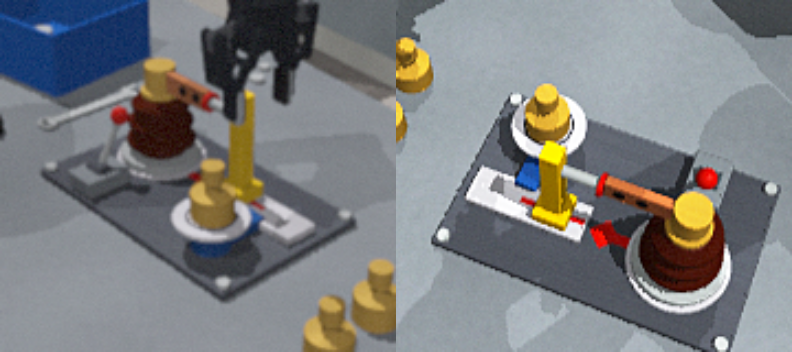

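The final view shows the weight upright and centred in the ring (left (212,195), right (547,112)). The pad meets the terminal, the terminal is on the arrow, and the lever is over, with the gripper clear. Handing in.

```bash
python3 -c "
from h import *
print(ticket.hand_in())"
```

```text
the job is handed in; nothing more can be done
None
```

I finished and handed in the job at about 18 s: the last pictures show the terminal on the arrow, lever over, carriage home and weight upright within about 3 mm of the pan centre, but when I first touched the lever ball the wrist force read about 138 N (limit 120 N), which may fail the run, and no verdict came back.

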